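# Make the bench scale ready: snap up its folding display and seat the bowl cradle

## Robot

A 6-joint arm with a two-finger parallel gripper is mounted at the origin on the work surface. World frame = base frame: x ahead of the robot, y to its left, z up, the work surface at z = 0. Lengths are in m, angles in degrees, forces in N, time in s.
With the tool pointing down it reaches from about 0.4 to 0.825 m from the base axis. Payload 7 kg.
Tool frame: the origin (TCP) lies on the mounting face of the last link; the fingertips stand 178 mm ahead of it and the grasp point (between the pads) lies 159 mm ahead of it; z points along the fingers, y is the direction in which the jaws open and shut (so a half turn about z gives the same grasp; the last joint's range is limited). The gripper opens to 88 mm and grips with 3 to 60 N. Pads are 19 mm wide; open, the fingers measure 130 mm over their backs; the gripper's body (78 mm by 193 mm) begins 47 mm behind the grasp point.
Start: joints at [-58.436, 20.546, 0.682, 0, -70.136, -16.507], TCP at [0.175, -0.652, 0.405] pointing down, gripper open.
Joint ranges: [-176.03, 176.03], [-82.01, 121.73], [-58.28, 71.71], [-173.87, 95.51], [-174.79, -0.11], [-173.66, 173.66]. Speed limits (degrees/s): [136.94, 136.94, 172.46, 180, 180, 180].

## Interface

Orientations are given as [roll, pitch, yaw] about the fixed x, y, z axes, in that order (R = Rz(yaw) Ry(pitch) Rx(roll)).
In Python, from plant import r gives the robot as it stands. The module is installed in compiled form; this text tells all that it offers.
- The arm moves only by the tool carry_out, never from a script. Its argument "plan" is a list of rows, each a list of 3 entries, a list of its own where there are three numbers: the shift along the tool's x, y, z in m, then the turn, a rotation vector about the tool's x, y, z in degrees, then the closure in counts, from 0 (fully open) to 255 (shut). In form: [[[x, y, z], [ax, ay, az], hand], ...]. A call has 1 to 12 rows; each row shifts and turns the commanded pose from where the row before left it, along the tool's axes as they then stand; what a row does not reach is not made up. A row lasts 1/12 s, in which the tool goes at most 41.7 mm and 7.16 degrees, less where a joint would pass 70% of its speed; a pose out of reach is approached as far as the arm can. A call is refused whole if a number of a shift passes 0.0417 or a number of a turn 7.16, either way. A call with a gripper value outside its range is refused whole. The fingers move at their own pace and stop on an object; "grip_force" is the grip in N (left out, the last holds). Time passes only in rows, so rows that do not move let the fingers close. It gives the time, the measured TCP pose, the force and the opening at its end, in the units of the state.
- r.get_state(): the state, without advancing time (a new reading comes with each control period).
- r.capture(name): name is "scene" or "top" or "wrist"; returns the picture (420x560x3 uint8, red, green, blue); there is no depth.
- r.get_calibration(name): a dict with "K" (3x3 intrinsics, pixels), "rvec" (rotation vector, rad) and "tvec" (3), from world to camera coordinates, as OpenCV has them. Camera axes: x right, y down, z forward; pixel columns grow to the right and rows downward; lengths in m; the calibration is good to about 2 mm. A picture is of the moment at which its call begins: read the wrist's pose just before it. get_calibration takes no time and is no camera call; for the wrist camera it gives the pose at the moment of the call.
- r.close_job(): hands the job in, once; it reports no verdict.
The state is a dict: "time_s": time; "joints": joint angles; "qd": joint speeds; "joint_torque": joint torques, N m; "tcp_pos": TCP position; "eef_rot": TCP orientation; "contact_force": force on the tool from outside, world axes, zero at the start; "moment": the same for the moment, N m; "gripper_width": finger opening in m.
Only numpy, scipy, OpenCV 4.12 (cv2) and the standard library are available. Lean on these libraries where they do the work, as an engineer would, in place of code of your own. Each camera call takes 0.05 s, during which the arm holds its last target. There are 200 camera calls.

## Task

Make the weighing scale ready for use. Lift its folded display by the lip and push it gently over centre until it snaps fully open, leaning back past upright; then set the loose bowl cradle down on the two pins of the scale so that it lies flat, and let go. Leave the bowl, tub and scoop where they are.

Things in the scene. Friction and masses are not known exactly. Their poses are not given: they have to be found in the camera images.
- scale: Black bench scale, fixed: housing 200 (x) x 180 (y) x 40 mm high, origin under its centre, z up. On its flat top (40 mm up) stand two round-tipped steel pins, 8 mm thick, 17 mm long, at x = -25 and +65 mm, y = 0. Folded, the display lies flat above them, hinged along the -x edge (to the robot's right; the scale's x points roughly to the robot's left).
- display_hinge (a point): Middle of the display's hinge line, which runs along y, at x = -85 mm on the scale and 62 mm above the table. Axes as the scale's. The display is a black slab 160 mm wide (y), 14 mm thick, reaching 140 mm from the hinge line; folded, its underside (the screen) is level with the hinge line.
- display (a joint): Display angle, rad: 0 folded, 1.57 upright, 1.8 open at its stop (leaning away from the pins). Stiff hinge with an over-centre spring: 2 N at the lip starts the lift; up to 0.8 it stays where left; then it resists (up to 10 N at 100 mm from the hinge) and, let go, drops back to about 0.85; about upright it hangs undecided; past 1.6 it snaps to the stop by itself.
- display_lip (a point): Centre of the display's lip: a flange along the free end, 8 mm thick, 60 mm wide (y), rising 27 mm above the slab's back, upright when folded, to be pinched from above. This point is 136 mm from the hinge line and 28 mm above the slab's underside, 13 mm below the lip's top. Axes turn with the display: x hinge to free end, z along the lip.
- pan_grip (a point): Centre of the loose bowl cradle (0.2 to 0.4 kg): aluminium plate 120 (x) x 130 (y) x 6 mm, two upright rails along x, 60 mm long, 27 mm above the plate, outer faces at y = +-30 mm (grip both together, 60 mm, from above). Point midway between the rails, 20 mm above the underside. Through holes, 12 mm wide, at x = +-45 mm, y = 0. Same either way round.
- pan_seat (a point): Where pan_grip is when the cradle is seated: midway between the pins, 60 mm above the table, with the cradle's x along the scale's x, either way round. Axes as the scale's.
- bowl: Bystander: green plastic bowl, rim diameter 110 mm, 45 mm high; origin under its centre.
- tub: Bystander: white lidded tub, diameter 110 mm, 110 mm high; origin under its centre.
- scoop: Bystander: steel serving spoon 200 mm long lying on the table; origin near its middle.
Not all that is in view belongs to the job. Several things look just like the part that bears pan_grip: the one meant starts farthest to the robot's left.

How it is judged:
By the outcome, as a careful person would: the job done as asked, in the order asked, and still so for the second after the job is handed in, with the robot touching nothing.
It also fails if it takes over 72 s, if anything falls off the work surface, if the arm or the gripper's body presses on something with over 40 N, if the wrist force passes 120 N, or if a joint passes its speed limit or range.

## Working session

There is one attempt and no reset: what is moved stays moved. The work goes in short steps, Python scripts to look and compute and a tool call to move; the robot and the scene stay as the last step left them, time stands still between calls to the robot, and variables do not carry over. Pictures are saved under pics/ and viewed, about 8 in all and at most 12, crops included, and the job is handed in when it is done.

Besides the shell and the picture viewer there is one more tool, called after ">>>" by a JSON object that holds its "method" and its "body". carry_out: Moves the arm, as the interface text tells. Its arguments: {"type":"object","properties":{"plan":{"type":"array","items":{"type":"array"}},"grip_force":{"type":"number"}},"required":["plan"]}

```bash
mkdir -p pics
cat > h.py <<'E'
import numpy as np, cv2
from plant import r
def cal(n):
    c=r.get_calibration(n); return np.array(c["K"],float),cv2.Rodrigues(np.array(c["rvec"],float))[0],np.array(c["tvec"],float).ravel()
def ray(n,p,c=None):
    K,R,t=c or cal(n); d=R.T@np.linalg.inv(K)@np.array([p[0],p[1],1.]); return -R.T@t,d/np.linalg.norm(d)
def onz(n,p,z,c=None):
    o,d=ray(n,p,c); return o+d*(z-o[2])/d[2]
def tri(*rays):
    A=0;b=0
    for o,d in rays:
        P=np.eye(3)-np.outer(d,d); A=A+P; b=b+P@o
    x=np.linalg.solve(A,b); return x,[np.linalg.norm((np.eye(3)-np.outer(d,d))@(x-o)) for o,d in rays]
def proj(n,X,c=None):
    K,R,t=c or cal(n); q=(R@np.atleast_2d(X).T).T+t; q=q@K.T; return q[:,:2]/q[:,2:]
def snap(n,f):
    c=cal(n); im=r.capture(n); cv2.imwrite(f"pics/{f}.png",im[:,:,::-1]); np.savez(f"pics/{f}.npz",*c); return im,c
def load(f):
    z=np.load(f"pics/{f}.npz"); return cv2.imread(f"pics/{f}.png"),tuple(z[k] for k in z.files)
E
python3 - <<'E'
from h import *
for n in("scene","top","wrist"):
    snap(n,n+"0"); K,R,t=cal(n); print(n,K[0,0],K[0,2],K[1,2],(-R.T@t).round(3),R.round(2).tolist())
s=r.get_state(); print(s)
E
```

```text
scene 408.32925124389203 275.50022645927424 205.10633257458213 [1.282 0.064 0.987] [[-0.08, 1.0, -0.01], [0.78, 0.06, -0.62], [-0.62, -0.06, -0.78]]
top 509.29662724655276 274.1905316598713 205.59408866769496 [ 0.354 -0.005  1.208] [[0.0, -1.0, -0.01], [-0.98, -0.0, -0.18], [0.18, 0.01, -0.98]]
wrist 299.79134516907845 279.1411956500112 209.6640463561463 [ 0.101 -0.672  0.385] [[-0.26, 0.97, 0.0], [0.93, 0.25, 0.29], [0.28, 0.08, -0.96]]
{'time_s': 0.15, 'joints': array([-5.84344883e+01,  2.05847337e+01,  6.45230671e-01, -1.49093210e-02,
       -7.01351318e+01, -1.65086201e+01]), 'qd': array([ 0.09843846, -0.08512773,  0.04578227,  0.16826049,  0.12303121,
       -0.03439829]), 'joint_torque': array([ 3.97477406e-04, -5.83275282e+01,  2.93291259e+01,  7.00116992e+00,
        8.76103411e-03, -1.31863940e-04]), 'tcp_pos': array([ 0.17533282, -0.65168965,  0.40390158]), 'eef_rot': array([ 1.79924459e+02, -7.77057305e-03, -1.64948179e+02]), 'contact_force': array([-0.03818496,  0.42913878,  0.63536407]), 'moment': array([ 0.05372018, -0.01047196, -0.02662708]), 'gripper_width': 0.08769431709288499}
```

View pics/top0.png

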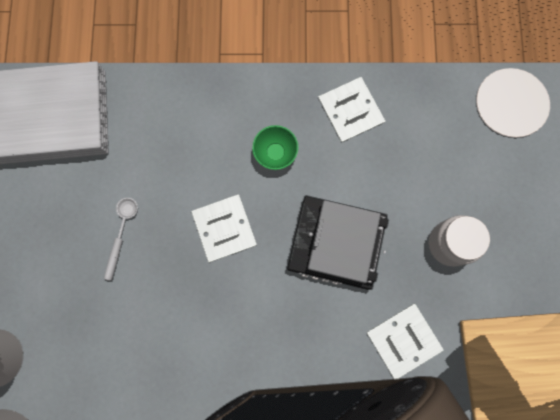

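View pics/scene0.png

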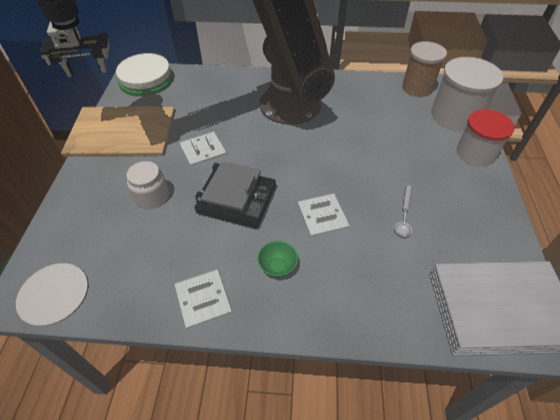

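Top picture: the cradle lookalikes are at (224,228), (352,108) and (405,340). The top image's left is the robot's left, so I choose (224,228), which is (323,213) in the scene picture. The scale is at (338,243), with its hinge on the right side at x≈380. The bowl is at (275,148), the tub at (462,240) and the scoop at (118,240). Next is one close crop from both views.

Run:
```python
from h import *
a,_=load("top0"); b,_=load("scene0")
f=lambda im,x,y,w,h,s:cv2.resize(im[y:y+h,x:x+w],None,fx=s,fy=s,interpolation=cv2.INTER_CUBIC)
t=np.hstack([f(a,282,190,112,105,4)[:300*2][:420],f(a,184,190,84,105,4)[:420]])[:, :784]
u=np.hstack([f(b,190,155,98,75,4),f(b,290,185,98,75,4)])
cv2.imwrite("pics/c1.png",cv2.resize(np.vstack([t,u]),None,fx=1,fy=1)[:720])if 0 else None
t=cv2.resize(t,(800,int(t.shape[0]*800/t.shape[1]))); u=cv2.resize(u,(800,306)); print(t.shape)
s=np.vstack([t,u]); k=600/s.shape[0]; cv2.imwrite("pics/c1.png",cv2.resize(s,None,fx=k,fy=k,interpolation=cv2.INTER_AREA)); print(k)
# pan plate in both views by brightness
for n,im,c,roi in(("top",)+load("top0")+((184,185,270,270),),("scene",)+load("scene0")+((290,185,360,240),)):
    x0,y0,x1,y1=roi; g=cv2.cvtColor(im,6)[y0:y1,x0:x1]; m=(g>170).astype(np.uint8)
    m=cv2.morphologyEx(m,cv2.MORPH_CLOSE,np.ones((9,9)))
    ct=max(cv2.findContours(m,0,1)[0],key=cv2.contourArea)
    rc=cv2.approxPolyDP(ct,0.06*cv2.arcLength(ct,True),True).reshape(-1,2)+[x0,y0]
    print(n,cv2.contourArea(ct),rc.tolist()); P=np.array([onz(n,p,.006,c) for p in rc]); print(P.round(3).tolist(),P.mean(0).round(3),np.linalg.norm(np.diff(P,axis=0),axis=1).round(3))
```

```text
(428, 800, 3)
0.8174386920980926
top 2708.5 [[238, 194], [191, 211], [208, 261], [256, 244]]
[[0.605, 0.097, 0.006], [0.563, 0.209, 0.006], [0.444, 0.165, 0.006], [0.484, 0.052, 0.006]] [0.524 0.131 0.006] [0.12  0.127 0.12 ]
scene 1263.0 [[334, 194], [298, 202], [311, 234], [348, 225]]
[[0.447, 0.167, 0.006], [0.487, 0.056, 0.006], [0.604, 0.099, 0.006], [0.564, 0.207, 0.006]] [0.526 0.132 0.006] [0.118 0.124 0.115]
```

View pics/c1.png

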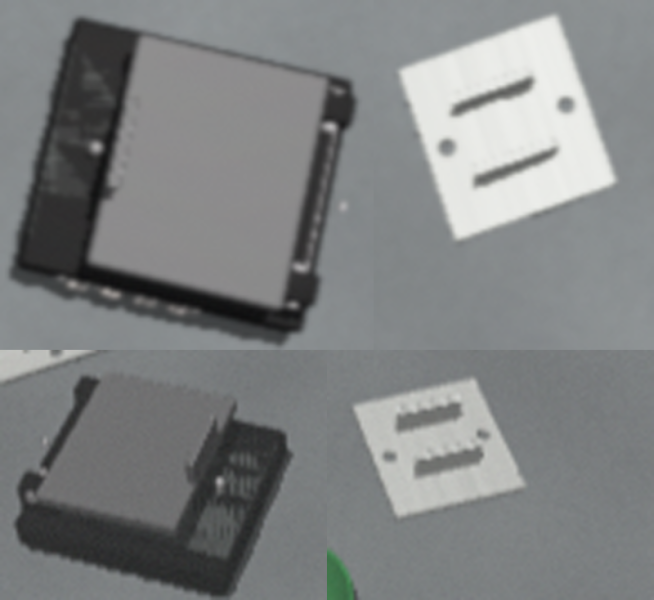

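Run:
```python
from h import *
ct=load("top0")[1]; cs=load("scene0")[1]
T=lambda x,y:ray("top",(282+x/3.335,190+y/3.335),ct); S=lambda x,y:ray("scene",(190+x/3.335,155+(y-350)/3.335),cs)
Z=lambda ry,z:(ry[0]+ry[1]*(z-ry[0][2])/ry[1][2]).round(4)
print("pin",tri(T(96,147),S(220,483)),Z(T(96,147),.057))
q=[((135,35),(180,530)),((328,75),(40,498)),((282,305),(100,372)),((90,260),(237,400))]
C=[]
for a,b in q: print("slab",tri(T(*a),S(*b)),Z(T(*a),.076),Z(S(*b),.076)); C.append(Z(T(*a),.076))
C=np.array(C); print("sides",np.linalg.norm(C-np.roll(C,-1,0),axis=1))
h=(C[1]+C[2])/2; l=(C[0]+C[3])/2; print("hinge mid",h,"free mid",l,"ang",np.degrees(np.arctan2(*(l-h)[1::-1])), np.degrees(np.arctan2(*(C[1]-C[2])[1::-1])))
H=[Z(T(78,18),.04),Z(T(15,270),.04)]; print("housing left",H,np.linalg.norm(H[0]-H[1]))
# grasp lip front
print("lip top ends scene z=.103",Z(S(215,415),.103),Z(S(190,465),.103))
```

```text
pin (array([ 0.50257247, -0.07285734,  0.04738963]), [np.float64(0.0020504882933864398), np.float64(0.0020504882933864155)]) [ 0.5015 -0.0743  0.057 ]
slab (array([ 0.57639481, -0.09827672,  0.07058611]), [np.float64(0.0025051242194031762), np.float64(0.002505124219403094)]) [ 0.5756 -0.1003  0.076 ] [ 0.5805 -0.0948  0.076 ]
slab (array([ 0.54884325, -0.22706609,  0.06932206]), [np.float64(0.004159161828030665), np.float64(0.0041591618280307)]) [ 0.5483 -0.23    0.076 ] [ 0.5544 -0.2207  0.076 ]
slab (array([ 0.3948962 , -0.19537688,  0.0712473 ]), [np.float64(7.076850159097974e-05), np.float64(7.076850159101739e-05)]) [ 0.3947 -0.1945  0.076 ] [ 0.3995 -0.1941  0.076 ]
slab (array([ 0.42370365, -0.06565071,  0.07324804]), [np.float64(0.0030147326362867243), np.float64(0.003014732636286718)]) [ 0.4238 -0.0685  0.076 ] [ 0.4262 -0.0622  0.076 ]
sides [0.13254199 0.15764901 0.1293167  0.15509507]
hinge mid [ 0.4715  -0.21225  0.076  ] free mid [ 0.4997 -0.0844  0.076 ] ang 77.56138067671836 -13.013685419396355
housing left [array([ 0.5947, -0.0636,  0.04  ]), array([ 0.4191, -0.0193,  0.04  ])] 0.18110176697094926
lip top ends scene z=.103 [ 0.4711 -0.076   0.103 ] [ 0.5305 -0.0908  0.103 ]
```

The close crop shows a white plate with two rails and two holes, so (224,228) is the cradle I want. In both views its centre is (0.525,0.131), with sides of about 120×127 mm and its top consistent with z≈0.006. Scale: x axis at about 77°, origin about (0.486,-0.138), lip about (0.4975,-0.088). I'm moving above the lip now and will refine there with the wrist camera.

>>> {"method": "carry_out", "body": {"plan": [[[-0.027,0.027,0],[0,0,0],0],[[-0.027,0.027,0],[0,0,0],0],[[-0.027,0.027,0],[0,0,0],0],[[-0.027,0.027,0],[0,0,0],0],[[-0.027,0.027,0],[0,0,0],0],[[-0.027,0.027,0],[0,0,0],0],[[-0.027,0.027,0],[0,0,0],0],[[-0.027,0.027,0],[0,0,0],0],[[-0.027,0.027,0],[0,0,0],0],[[-0.027,0.027,0],[0,0,0],0],[[-0.027,0.027,0],[0,0,0],0],[[-0.027,0.027,0],[0,0,0],0]], "grip_force": 30}}

```text
time_s: 1.15
tcp_pos: [0.4044, -0.2529, 0.4048]
eef_rot: [-180.0, 0.0, -164.9]
contact_force: [0.1, -0.5, 0.5]
gripper_width: 0.0878
```

>>> {"method": "carry_out", "body": {"plan": [[[-0.027,0.027,0],[0,0,0],0],[[-0.027,0.027,0],[0,0,0],0],[[-0.027,0.027,0],[0,0,0],0],[[-0.027,0.027,0],[0,0,0],0],[[-0.026,0.028,0],[0,0,0],0],[[0,0,0.01],[0,0,7],0],[[0,0,0.01],[0,0,7],0],[[0,0,0.01],[0,0,7],0],[[0,0,0.01],[0,0,7],0],[[0,0,0],[0,0,0],0],[[0,0,0],[0,0,0],0]]}}

```text
time_s: 2.07
tcp_pos: [0.498, -0.0886, 0.3644]
eef_rot: [-180.0, -0.1, 167.3]
contact_force: [-0.9, -0.4, -0.6]
gripper_width: 0.0874
```

```bash
cat >> h.py <<'E'
from scipy.spatial.transform import Rotation as Ro
def Rt(): return Ro.from_euler("xyz",r.get_state()["eef_rot"],degrees=True)
def need(pos,rpy):
    "shift in tool axes and turn (tool rotvec, deg) from the state to target TCP"
    s=r.get_state(); R=Rt(); print("t",s["time_s"],"shift",R.inv().apply(np.array(pos)-s["tcp_pos"]).round(4),"turn",np.degrees((R.inv()*Ro.from_euler("xyz",rpy,degrees=True)).as_rotvec()).round(2),"F",s["contact_force"].round(1),"w",s["gripper_width"].round(4))
E
python3 - <<'E'
from h import *
need([.4975,-.088,.36],[180,0,167]); snap("wrist","w1")
im,c=load("w1"); cv2.imwrite("pics/w1v.png",cv2.resize(im,(800,600),interpolation=cv2.INTER_CUBIC))
ux=np.array([.225,.974,0]); uy=np.array([-.974,.225,0]); o=np.array([.486,-.138,0])
for n,a,b,z in(("lip top A",.055,.03,.103),("lip top B",.055,-.03,.103),("pin",.065,0,.057)): print(n,proj("wrist",o+a*ux+b*uy+[0,0,z],c)*800/560)
E
```

```text
Traceback (most recent call last):
  File "h.py", line 24, in need
    s=r.get_state(); R=Rt(); print("t",s["time_s"],"shift",R.inv().apply(np.array(pos)-s["tcp_pos"]).round(4),"turn",np.degrees((R.inv()*Ro.from_euler("xyz",rpy,degrees=True)).as_rotvec()).round(2),"F",s["contact_force"].round(1),"w",s["gripper_width"].round(4))
                                                                                                                                                                                                                                          ^^^^^^^^^^^^^^^^^^^^^^^^
AttributeError: 'float' object has no attribute 'round'
```

```bash
sed -i 's/s\["gripper_width"\].round(4)/round(s["gripper_width"],4)/' h.py
python3 - <<'E'
from h import *
need([.4975,-.088,.36],[180,0,167]); snap("wrist","w1")
im,c=load("w1"); cv2.imwrite("pics/w1v.png",cv2.resize(im,(800,600),interpolation=cv2.INTER_CUBIC))
ux=np.array([.225,.974,0]); uy=np.array([-.974,.225,0]); o=np.array([.486,-.138,0])
for n,a,b,z in(("lip top A",.055,.03,.103),("lip top B",.055,-.03,.103),("pin",.065,0,.057)): print(n,proj("wrist",o+a*ux+b*uy+[0,0,z],c)*800/560)
E
```

```text
t 2.0667 shift [0.0006 0.0005 0.0044] turn [-0.04 -0.07  0.28] F [-0.9 -0.4 -0.6] w 0.0874
lip top A [[407.28597711 256.20452998]]
lip top B [[406.26072817 352.83126783]]
pin [[420.01573756 286.32453558]]
```

View pics/w1v.png

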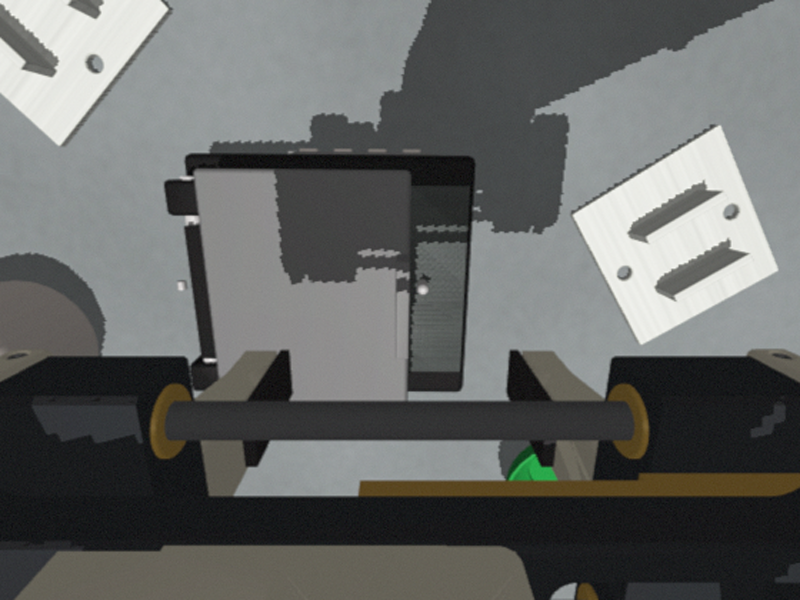

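Wrist picture (800×600): hinge at left (205,250), lip's outer top edge at about (410,262–358), visible pin at (422,288). My prediction for the pin was (420,286), so the estimate is good to about 1–2 mm. A short triangulation will check the heights.

Run:
```python
from h import *
ct=load("top0")[1]; cs=load("scene0")[1]; cw=load("w1")[1]
T=lambda x,y:ray("",(282+x/3.335,190+y/3.335),ct); S=lambda x,y:ray("",(190+x/3.335,155+(y-350)/3.335),cs); W=lambda x,y:ray("",(x*.7,y*.7),cw)
f=lambda n,*a:print(n,tri(*a)[0].round(4),np.round(tri(*a)[1],4))
f("pin",T(96,147),S(220,483),W(422,288)); f("pinTW",T(96,147),W(422,288))
f("slab corner",T(90,260),S(237,400),W(411,170)); 
f("lip far end",S(190,465),W(410,358)); 
f("pan hole",ray("",(184+(447-373.6)/3.335,190+147/3.335),ct),W(624,273)); f("pan hole",ray("",(184+(566-373.6)/3.335,190+104/3.335),ct),W(731,212))
```

```text
pin [ 0.5034 -0.073   0.0486] [0.002  0.0024 0.0011]
pinTW [ 0.5008 -0.0738  0.0621] [0.0002 0.0002]
slab corner [ 0.4236 -0.0654  0.0733] [0.0033 0.0027 0.0006]
lip far end [ 0.5312 -0.0901  0.1038] [0.0005 0.0005]
pan hole [ 0.5549  0.171  -0.1265] [0.0365 0.0365]
pan hole [0.4982 0.0804 0.1328] [0.021 0.021]
```

>>> {"method": "carry_out", "body": {"plan": [[[0,0.002,0.027],[0,0,0.3],0],[[0,0,0.027],[0,0,0],0],[[0,0,0.027],[0,0,0],0],[[0,0,0.017],[0,0,0],0],[[0,0,0.009],[0,0,0],0],[[0,0,0],[0,0,0],0],[[0,0,0],[0,0,0],255],[[0,0,0],[0,0,0],255],[[0,0,0],[0,0,0],255],[[0,0,0],[0,0,0],255],[[0,0,0],[0,0,0],255],[[0,0,0],[0,0,0],255]], "grip_force": 30}}

```text
time_s: 3.12
tcp_pos: [0.4986, -0.0867, 0.2582]
eef_rot: [180.0, 0.0, 166.8]
contact_force: [0.1, -0.3, 0.3]
gripper_width: 0.0528
```

Run:
```python
from h import *
need([.4985,-.087,.257],[180,0,167]); snap("scene","s1"); im,_=load("s1"); cv2.imwrite("pics/s1v.png",cv2.resize(im[120:255,160:340],None,fx=4,fy=4,interpolation=2))
hx=np.array([.4874-.085*.225,-.1368-.085*.974]); s=r.get_state(); a=(s["tcp_pos"][:2]-hx)@[.225,.974]; b=s["tcp_pos"][2]-.062; print(a,b)
d=np.radians(5); c,k=np.cos(d),np.sin(d)
print("per 5deg: along x,up", (c-1)*a-k*b, k*a+(c-1)*b)
```

```text
t 3.1167 shift [ 0.     -0.0004  0.0012] turn [ 0.02  0.05 -0.23] F [ 0.1 -0.3  0.3] w 0.0528
0.13628178900951898 0.1960293624853363
per 5deg: along x,up -0.01760367803953766 0.011131789636964911
```

Still closing (width 53 mm). I'll give it more time.

>>> {"method": "carry_out", "body": {"plan": [[[0,0,0],[0,0,0],255],[[0,0,0],[0,0,0],255],[[0,0,0],[0,0,0],255],[[0,0,0],[0,0,0],255],[[0,0,0],[0,0,0],255],[[0,0,0],[0,0,0],255],[[0,0,0],[0,0,0],255],[[0,0,0],[0,0,0],255],[[0,0,0],[0,0,0],255],[[0,0,0],[0,0,0],255]]}}

```text
time_s: 4.0
tcp_pos: [0.4985, -0.0866, 0.2576]
eef_rot: [180.0, -0.0, 166.7]
contact_force: [0.4, 1.0, -1.5]
gripper_width: 0.0081
```

>>> {"method": "carry_out", "body": {"plan": [[[0,-0.0087,-0.0058],[-2.5,0,0],255],[[0,-0.0087,-0.0058],[-2.5,0,0],255],[[0,-0.0087,-0.0058],[-2.5,0,0],255],[[0,-0.0087,-0.0058],[-2.5,0,0],255],[[0,-0.0087,-0.0058],[-2.5,0,0],255],[[0,-0.0087,-0.0058],[-2.5,0,0],255],[[0,-0.0087,-0.0058],[-2.5,0,0],255],[[0,-0.0087,-0.0058],[-2.5,0,0],255],[[0,0,0],[0,0,0],255]]}}

```text
time_s: 4.75
tcp_pos: [0.4811, -0.1608, 0.2928]
eef_rot: [159.8, -0.0, 166.6]
contact_force: [-0.8, 8.2, 2.4]
gripper_width: 0.0079
```

>>> {"method": "carry_out", "body": {"plan": [[[0,-0.0087,-0.0058],[-2.5,0,0],255],[[0,-0.0087,-0.0058],[-2.5,0,0],255],[[0,-0.0087,-0.0058],[-2.5,0,0],255],[[0,-0.0087,-0.0058],[-2.5,0,0],255],[[0,-0.0087,-0.0058],[-2.5,0,0],255],[[0,-0.0087,-0.0058],[-2.5,0,0],255],[[0,-0.0087,-0.0058],[-2.5,0,0],255],[[0,-0.0087,-0.0058],[-2.5,0,0],255],[[0,-0.003,-0.002],[-1,0,0],255],[[0,0,0],[0,0,0],255]]}}

```text
time_s: 5.58
tcp_pos: [0.4616, -0.2443, 0.2986]
eef_rot: [138.9, -0.2, 166.7]
contact_force: [2.6, 4.5, -0.1]
gripper_width: 0.0079
```

Run:
```python
from h import *
s=r.get_state(); hx=np.array([.4874-.085*.225,-.1368-.085*.974]); a=(s["tcp_pos"][:2]-hx)@[.225,.974]; b=s["tcp_pos"][2]-.062; print(a,b,np.arctan2(b,a)-np.arctan2(.196,.1363),np.hypot(a,b),np.hypot(.196,.1363), s["joints"].round(1))
snap("scene","s2"); im,_=load("s2"); cv2.imwrite("pics/s2v.png",cv2.resize(im[90:240,140:340],None,fx=4,fy=4,interpolation=2))
```

```text
-0.025535632158709454 0.23658286394582256 0.7151565552456297 0.23795697094759066 0.2387335125197131 [-26.   18.7  -7.9 -40.9 -78.1 -63.2]
```

View pics/s2v.png

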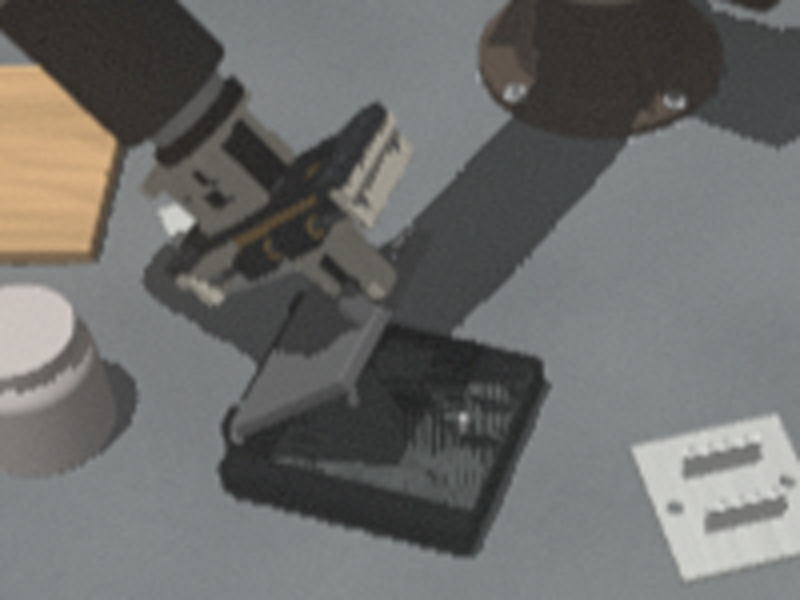

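The display is lifted to about 0.72 rad and held at the lip. Next I release it, back out along the tool, and go round to the pin side with the fingers closed.

>>> {"method": "carry_out", "body": {"plan": [[[0,0,0],[0,0,0],150],[[0,0,0],[0,0,0],150],[[0,0,0],[0,0,0],150],[[0,0,0],[0,0,0],150],[[0,0,0],[0,0,0],150],[[0,0,-0.01],[0,0,0],150],[[0,0,-0.02],[0,0,0],150],[[0,0,-0.035],[0,0,0],150],[[0,0,-0.035],[0,0,0],150],[[0,0,0],[0,0,0],150]]}}

```text
time_s: 6.47
tcp_pos: [0.4461, -0.3124, 0.3807]
eef_rot: [139.3, 0.4, 166.7]
contact_force: [0.2, -0.4, 0.5]
gripper_width: 0.0361
```

>>> {"method": "carry_out", "body": {"plan": [[[0,0.035,0.0198],[0,0,0],255],[[0,0.035,0.0198],[0,0,0],255],[[0,0.035,0.0198],[0,0,0],255],[[0,0.035,0.0198],[0,0,0],255],[[0,0.035,0.0198],[0,0,0],255],[[0,0.035,0.0198],[0,0,0],255],[[0,0,0],[7,0,0],255],[[0,0,0],[7,0,0],255],[[0,0,0],[7,0,0],255],[[0,0,0],[7,0,0],255],[[0,0,0],[7,0,0],255],[[0,0,0],[6.1,0,0],255]]}}

```text
time_s: 7.47
tcp_pos: [0.5008, -0.0779, 0.4247]
eef_rot: [-179.6, 0.2, 166.8]
contact_force: [-0.9, -1.8, -0.0]
gripper_width: 0.0003
```

Run:
```python
from h import *
ux=np.array([.225,.974,0]); h=np.array([.4683,-.2196,.062])
print(r.get_state()["tcp_pos"]); need(h+.145*ux+[0,0,.264],[180,0,167])
snap("scene","s3"); im,_=load("s3"); cv2.imwrite("pics/s3v.png",cv2.resize(im[90:240,140:340],None,fx=4,fy=4,interpolation=2))
```

```text
[ 0.50080449 -0.07787883  0.42470533]
t 7.4667 shift [0.0001 0.0003 0.0987] turn [-0.43  0.2  -0.2 ] F [-0.9 -1.8 -0. ] w 0.0003
```

View pics/s3v.png

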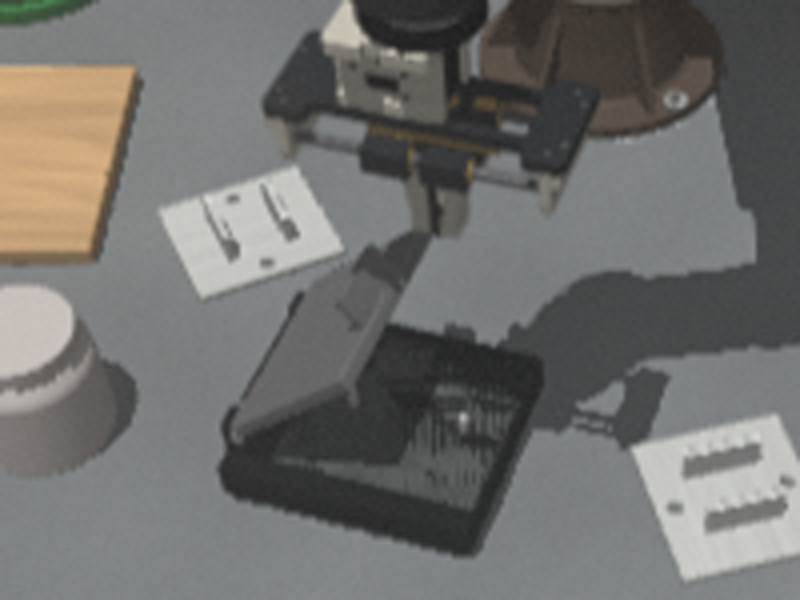

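The display stays at about 0.72 when released. Now down and push: the closed fingers, at mid-width, move toward the hinge.

>>> {"method": "carry_out", "body": {"plan": [[[0,0,0.033],[0,0,0],255],[[0,0,0.033],[0,0,0],255],[[0,0,0.031],[0,0,0],255],[[0,0,0],[0,0,0],255],[[0,-0.01,0],[0,0,0],255],[[0,-0.01,0],[0,0,0],255],[[0,-0.01,0],[0,0,0],255],[[0,-0.01,0],[0,0,0],255],[[0,-0.008,0],[0,0,0],255],[[0,-0.008,0],[0,0,0],255],[[0,0,0],[0,0,0],255]]}}

```text
time_s: 8.43
tcp_pos: [0.4933, -0.1298, 0.3365]
eef_rot: [179.4, 1.2, 166.9]
contact_force: [-5.3, 41.9, 50.5]
gripper_width: 0.0006
```

Force too high (42 N in y, 50 N in z): the tip is not under the edge as intended. I'll back off at once, then look.

>>> {"method": "carry_out", "body": {"plan": [[[0,0.012,-0.004],[0,0,0],255],[[0,0.03,-0.005],[0,0,0],255],[[0,0.03,0],[0,0,0],255],[[0,0,0],[0,0,0],255]]}}

```text
time_s: 8.77
tcp_pos: [0.5058, -0.0606, 0.3382]
eef_rot: [179.9, 0.3, 166.8]
contact_force: [-0.9, 0.1, -0.5]
gripper_width: 0.0005
```

Run:
```python
from h import *
print(r.get_state()["tcp_pos"],r.get_state()["contact_force"])
snap("scene","s4"); im,_=load("s4"); snap("top","t4"); t,_=load("t4"); 
cv2.imwrite("pics/s4v.png",np.hstack([cv2.resize(im[110:240,150:300],(480,416),interpolation=2),cv2.resize(t[180:310,280:380],(320,416),interpolation=2)]))
```

```text
[ 0.50578727 -0.06055395  0.33815419] [-0.86505527  0.08507159 -0.45447613]
```

View pics/s4v.png

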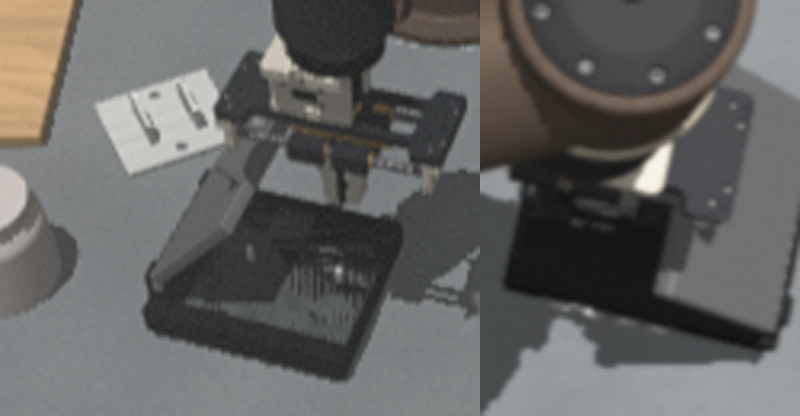

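The scene view (480 px crop, display at (205,215), fingers at (345,200)) shows the display now at about 0.8. The force direction of 50° above horizontal matches the tip resting on the slab's end face, so it had not gone underneath. I'll tilt the tool 40° so the fingers reach under the screen from the pin side.

>>> {"method": "carry_out", "body": {"plan": [[[0,0.034,0],[0,0,0],255],[[0,0.034,0],[0,0,0],255],[[0,0.034,0],[0,0,0],255],[[0,0.035,0],[0,0,0],255],[[0,0,0],[6.7,0,0],255],[[0,0,0],[6.7,0,0],255],[[0,0,0],[6.7,0,0],255],[[0,0,0],[6.7,0,0],255],[[0,0,0],[6.7,0,0],255],[[0,0,0],[6.5,0,0],255],[[0,0,0],[0,0,0],255],[[0,0,0],[0,0,0],255]]}}

```text
time_s: 9.87
tcp_pos: [0.5358, 0.07, 0.3346]
eef_rot: [-140.0, -0.1, 166.7]
contact_force: [-0.4, 0.5, -0.0]
gripper_width: -0.0001
```

Run:
```python
from h import *
ux=np.array([.225,.974,0]); h=np.array([.4683,-.2196,.062])
s=r.get_state(); print(s["tcp_pos"],s["eef_rot"],s["joints"].round(1), "tool z",Rt().apply([0,0,1])); need(h+.2215*ux+[0,0,.18],[-140,0,167])
for k in "st":
  pass
snap("scene","s5"); im,_=load("s5"); g=im[110:230,160:290]; cv2.imwrite("pics/s5v.png",cv2.resize(g,None,fx=5,fy=5,interpolation=2))
```

```text
[0.53583003 0.07004687 0.33455241] [-1.40035004e+02 -7.83614486e-02  1.66710237e+02] [  35.8   18.8  -27.8   25.5  -77.1 -152.5] tool z [-0.1486739  -0.62487719 -0.76643628]
t 9.8667 shift [1.000e-04 1.200e-03 1.197e-01] turn [ 0.04 -0.25 -0.17] F [-0.4  0.5 -0. ] w -0.0001
```

View pics/s5v.png

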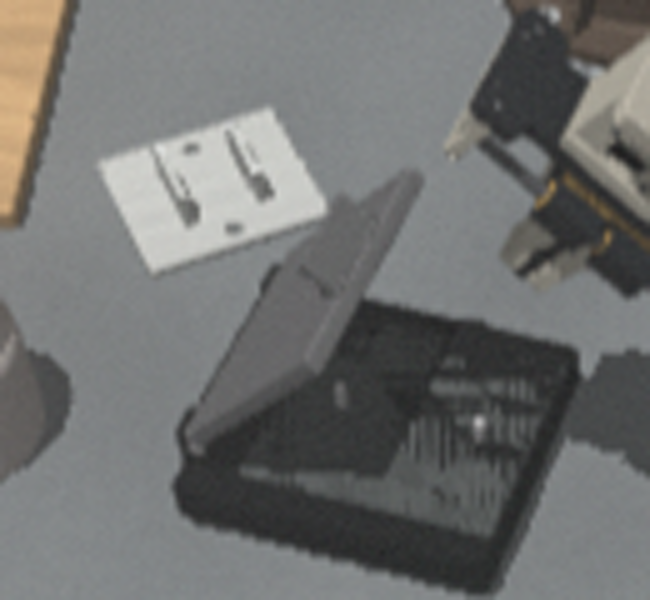

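The display is at about 0.85 with clear space beneath it. I'll advance along the tool to get under the screen, then push.

>>> {"method": "carry_out", "body": {"plan": [[[0,0,0.03],[0,0,0],255],[[0,0,0.03],[0,0,0],255],[[0,0,0.03],[0,0,0],255],[[0,0,0.028],[0,0,0],255],[[0,0,0],[0,0,0],255]]}}

```text
time_s: 10.33
tcp_pos: [0.5157, -0.007, 0.2422]
eef_rot: [-140.0, -0.2, 166.5]
contact_force: [-2.0, -1.5, -0.2]
gripper_width: 0.0005
```

>>> {"method": "carry_out", "body": {"plan": [[[0,-0.009,0.0023],[0,0,0],255],[[0,-0.009,0.0023],[0,0,0],255],[[0,-0.009,0.0023],[0,0,0],255],[[0,-0.009,0.0023],[0,0,0],255],[[0,-0.009,0.0023],[0,0,0],255]]}}

```text
time_s: 10.75
tcp_pos: [0.5101, -0.0431, 0.2669]
eef_rot: [-140.2, 0.3, 166.9]
contact_force: [0.7, 9.5, 1.2]
gripper_width: 0.0001
```

>>> {"method": "carry_out", "body": {"plan": [[[0,-0.009,0.0023],[0,0,0],255],[[0,-0.009,0.0023],[0,0,0],255],[[0,-0.009,0.0023],[0,0,0],255]]}}

```text
time_s: 11.0
tcp_pos: [0.5046, -0.0671, 0.2788]
eef_rot: [-140.3, 0.3, 166.9]
contact_force: [2.6, 9.9, -6.8]
gripper_width: 0.0003
```

Contact forces agree with a push on the screen (about 10–12 N), so I'll keep going.

>>> {"method": "carry_out", "body": {"plan": [[[0,-0.008,0.002],[0,0,0],255],[[0,-0.008,0.002],[0,0,0],255],[[0,-0.008,0.002],[0,0,0],255],[[0,0,0],[0,0,0],255]]}}

```text
time_s: 11.33
tcp_pos: [0.4984, -0.0901, 0.2894]
eef_rot: [-140.2, 0.2, 166.8]
contact_force: [2.4, 1.6, -2.4]
gripper_width: 0.0002
```

>>> {"method": "carry_out", "body": {"plan": [[[0,-0.006,0.004],[0,0,0],255],[[0,-0.006,0.004],[0,0,0],255],[[0,-0.006,0.004],[0,0,0],255],[[0,0,0],[0,0,0],255]]}}

```text
time_s: 11.67
tcp_pos: [0.492, -0.1123, 0.2907]
eef_rot: [-139.9, -0.0, 166.7]
contact_force: [0.0, -0.0, -0.6]
gripper_width: 0.0003
```

Run:
```python
from h import *
ux=np.array([.225,.974,0]); h=np.array([.4683,-.2196,.062])
s=r.get_state(); d=s["tcp_pos"]-h; print("C",d@ux-.1305,d[2]-.1228,s["contact_force"])
snap("scene","s6"); im,_=load("s6"); g=im[80:215,150:290]; cv2.imwrite("pics/s6v.png",cv2.resize(g,None,fx=4,fy=4,interpolation=2))
```

```text
C -0.020631552399293443 0.10591756201158627 [ 0.04181945 -0.01083293 -0.55155853]
```

View pics/s6v.png

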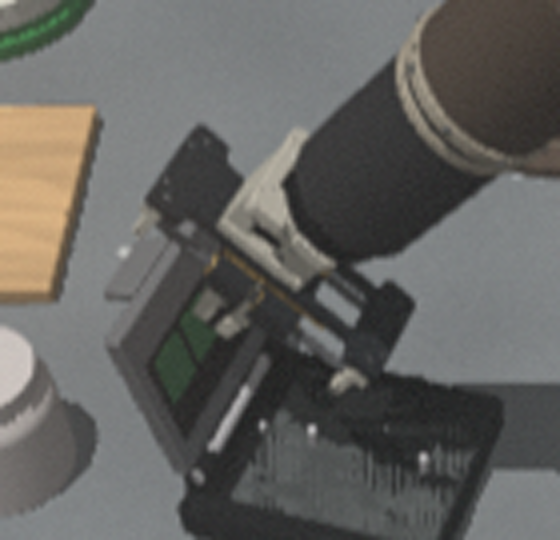

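The display snapped open: the green screen is visible, it leans back, and the tool reads zero force. Retreating, levelling the tool and going over the cradle. Yaw -70 keeps the last joint in range.

>>> {"method": "carry_out", "body": {"plan": [[[0,0,-0.028],[0,0,0],255],[[0,0,-0.028],[0,0,0],255],[[0,0,-0.028],[0,0,0],0],[[0,0,-0.028],[0,0,0],0],[[0,0,0],[-6.7,0,0],0],[[0,0,0],[-6.7,0,0],0],[[0,0,0],[-6.7,0,0],0],[[0,0,0],[-6.7,0,0],0],[[0,0,0],[-6.7,0,0],0],[[0,0,0],[-6.5,0,0],0],[[0.0045,0.035,0],[0,0,0],0],[[0.0045,0.035,0],[0,0,0],0]]}}

```text
time_s: 12.72
tcp_pos: [0.5166, 0.0276, 0.3766]
eef_rot: [180.0, 0.0, 166.4]
contact_force: [0.9, 0.1, 0.5]
gripper_width: 0.0619
```

>>> {"method": "carry_out", "body": {"plan": [[[0.0045,0.035,0],[0,0,0],0],[[0.0045,0.035,0],[0,0,0],0],[[0.0045,0.035,0],[0,0,0],0],[[0,0,0],[0,0,-7],0],[[0,0,0],[0,0,-7],0],[[0,0,0],[0,0,-7],0],[[0,0,0],[0,0,-7],0],[[0,0,0],[0,0,-7],0],[[0,0,0],[0,0,-7],0],[[0,0,0],[0,0,-7],0],[[0,0,0],[0,0,-7],0],[[0,0,0],[0,0,-7],0]]}}

```text
time_s: 13.72
tcp_pos: [0.5274, 0.1346, 0.3754]
eef_rot: [-180.0, -0.1, -129.9]
contact_force: [0.1, -0.1, -0.4]
gripper_width: 0.0876
```

>>> {"method": "carry_out", "body": {"plan": [[[0,0,0],[0,0,-7],0],[[0,0,0],[0,0,-7],0],[[0,0,0],[0,0,-7],0],[[0,0,0],[0,0,-7],0],[[0,0,0],[0,0,-7],0],[[0,0,0],[0,0,-7],0],[[0,0,0],[0,0,-7],0],[[0,0,0],[0,0,-7],0],[[0,0,0],[0,0,-4],0],[[0,0,0],[0,0,0],0]]}}

```text
time_s: 14.55
tcp_pos: [0.5274, 0.1347, 0.3755]
eef_rot: [179.9, -0.1, -70.1]
contact_force: [0.4, -0.5, 0.4]
gripper_width: 0.0876
```

Run:
```python
from h import *
s=r.get_state(); print(s["tcp_pos"],s["eef_rot"],s["joints"].round(1)); need([.525,.1315,.375],[180,0,-70])
im,c=snap("wrist","w2")
# pan plate and its holes in the wrist picture
g=cv2.cvtColor(im,7); p=proj("wrist",[.525,.1315,.006],c)[0]; print("pred centre",p)
m=(g>165).astype(np.uint8); 
n,L,st,ce=cv2.connectedComponentsWithStats(m); print([(st[i].tolist(),ce[i].round(1).tolist()) for i in range(1,n) if st[i][4]>3000])
a=im[:,:,::-1]; cv2.imwrite("pics/w2v.png",cv2.resize(a,(800,600),interpolation=2))
```

```text
[0.52740162 0.13466237 0.37545842] [ 1.79899635e+02 -9.08628858e-02 -7.00631664e+01] [ 35.    9.6 -18.3   0.1 -62.2 -15.1]
t 14.55 shift [0.0022 0.0033 0.0005] turn [ 0.1  -0.09 -0.06] F [ 0.4 -0.5  0.4] w 0.0876
pred centre [281.83195093 187.17035641]
[([226, 136, 115, 99, 7930], [282.3, 173.8])]
```

View pics/w2v.png

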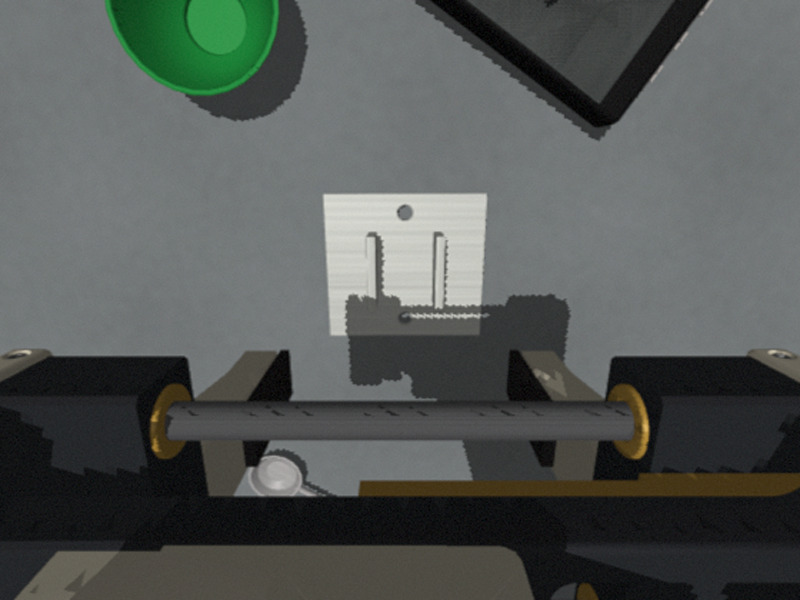

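The cradle is square to the tool: holes at (404,212) and (404,317), plate corners (323,194), (487,194), (480,335) and (331,335). Working out its centre and height.

Run:
```python
from h import *
cw=load("w2")[1]; ct=load("top0")[1]
k=.7
for q in [(404,212),(404,317),(323,194),(487,194),(480,335),(331,335)]: print(q,onz("",(q[0]*k,q[1]*k),.006,cw).round(4))
H=[onz("",(404*k,y*k),.006,cw) for y in(212,317)]; d=H[1]-H[0]; print("hole dist",np.linalg.norm(d),"mid",(H[0]+H[1])/2,"ang",np.degrees(np.arctan2(d[1],d[0])))
tl=ray("",(184+(447-373.6)/3.335,190+147/3.335),ct); tr=ray("",(184+(566-373.6)/3.335,190+104/3.335),ct)
w=lambda y:ray("",(404*k,y*k),cw)
print("tri",tri(tl,w(317)),tri(tr,w(212)))
# rails: top edges at height .033
for x in (372,439): print("rail top end",onz("",(x*k,234*k),.033,cw).round(4))
m=np.mean([onz("",(x*k,y*k),.006,cw) for x,y in[(323,194),(487,194),(480,335),(331,335)]],0); print(m)
need([*((H[0]+H[1])/2)[:2],.186],[180,0,-70])
```

```text
(404, 212) [0.5396 0.0884 0.006 ]
(404, 317) [0.5089 0.1722 0.006 ]
(323, 194) [0.6049 0.0971 0.006 ]
(487, 194) [0.4823 0.0527 0.006 ]
(480, 335) [0.4406 0.1652 0.006 ]
(331, 335) [0.5632 0.2095 0.006 ]
hole dist 0.08920808388738448 mid [0.52421159 0.13029647 0.006     ] ang 110.1175838710511
tri (array([0.50819887, 0.17256514, 0.00316773]), [np.float64(0.0005826278745250007), np.float64(0.000582627874525135)]) (array([0.53936291, 0.08813217, 0.00166501]), [np.float64(0.000618367359177145), np.float64(0.0006183673591771446)])
rail top end [0.5578 0.1098 0.033 ]
rail top end [0.5103 0.0926 0.033 ]
[0.52275598 0.13113153 0.006     ]
t 14.6 shift [0.0028 0.0042 0.1894] turn [ 0.1  -0.09 -0.33] F [ 0.7 -0.6 -0.4] w 0.0878
```

Hole spacing 89 mm (90 expected), triangulated height about 3 mm, centre (0.524,0.131): all consistent. Descending to grasp.

>>> {"method": "carry_out", "body": {"plan": [[[0.0027,0.0045,0.03],[0,0,-0.3],0],[[0,0,0.035],[0,0,0],0],[[0,0,0.035],[0,0,0],0],[[0,0,0.035],[0,0,0],0],[[0,0,0.03],[0,0,0],0],[[0,0,0.015],[0,0,0],0],[[0,0,0.007],[0,0,0],0],[[0,0,0],[0,0,0],255],[[0,0,0],[0,0,0],255],[[0,0,0],[0,0,0],255],[[0,0,0],[0,0,0],255],[[0,0,0],[0,0,0],255]], "grip_force": 35}}

```text
time_s: 15.6
tcp_pos: [0.5243, 0.1305, 0.1898]
eef_rot: [-180.0, -0.1, -70.0]
contact_force: [-3.7, -0.9, 4.5]
gripper_width: 0.0598
```

>>> {"method": "carry_out", "body": {"plan": [[[0,0,0],[0,0,0],255],[[0,0,0],[0,0,0],255],[[0,0,0],[0,0,0],255],[[0,0,0],[0,0,0],255]]}}

```text
time_s: 15.93
tcp_pos: [0.5243, 0.1305, 0.1897]
eef_rot: [-180.0, -0.1, -69.9]
contact_force: [-2.5, 0.1, 7.1]
gripper_width: 0.0596
```

Gripped at 59.6 mm. Lifting, then using the now unobstructed top and scene views to pin down both pins.

>>> {"method": "carry_out", "body": {"plan": [[[0,0,-0.01],[0,0,0],255],[[0,0,-0.02],[0,0,0],255],[[0,0,-0.03],[0,0,0],255],[[0,0,-0.03],[0,0,0],255],[[0,0,-0.02],[0,0,0],255],[[0,0,0],[0,0,0],255],[[0,0,0],[0,0,0],255]]}}

```text
time_s: 16.52
tcp_pos: [0.5242, 0.1306, 0.3003]
eef_rot: [-179.9, -0.0, -70.0]
contact_force: [-0.3, -0.2, -2.3]
gripper_width: 0.0593
```

Run:
```python
from h import *
s=r.get_state(); print(s["tcp_pos"],s["contact_force"],s["gripper_width"])
o=np.array([.4874,-.1368,.057]); ux=np.array([.225,.974,0])
out=[]
for n in("top","scene"):
    im,c=snap(n,n+"7"); g=cv2.cvtColor(im,7).astype(float)
    for a in(-.025,.065):
        p=proj(n,o+a*ux,c)[0]; x,y=np.round(p).astype(int); w=g[y-5:y+6,x-5:x+6]; b=np.clip(w-np.median(w)-25,0,None); yy,xx=np.mgrid[-5:6,-5:6]
        print(n,a,p.round(1),"max",w.max(),"found",(x+(b*xx).sum()/b.sum()).round(2),(y+(b*yy).sum()/b.sum()).round(2))
    x,y=np.round(proj(n,o,c)[0]).astype(int); f=im[y-45:y+45,x-55:x+55,::-1]; out.append(cv2.resize(f,(660,540),interpolation=2)[:, :])
v=np.hstack(out); cv2.imwrite("pics/v7.png",cv2.resize(v,(800,327),interpolation=cv2.INTER_AREA))
```

```text
[0.52420046 0.1306234  0.30028943] [-0.27670676 -0.2387674  -2.34045998] 0.05926330402060285
top -0.025 [349.3 242.8] max 184.0 found 349.0 242.74
top 0.065 [310.4 233.9] max 174.0 found 310.38 233.62
scene -0.025 [227. 186.] max 177.0 found 227.46 186.96
scene 0.065 [254.9 192.6] max 178.0 found 255.34 194.21
```

View pics/v7.png

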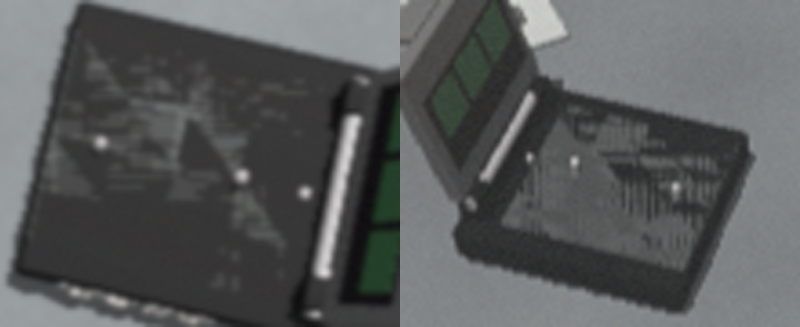

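The display stands open with its screen in view. In the top crop the pins are at (100,143) and (242,176). The dot at (305,192) sits near x=-65 mm, so it isn't a pin.

Run:
```python
from h import *
ct=load("top7")[1]; cs=load("scene7")[1]; P=[]
for a,b in(((349,242.74),(227.46,186.96)),((310.38,233.62),(255.34,194.21))):
    t=tri(ray("",a,ct),ray("",b,cs)); z=.055; zt,zs=onz("",a,z,ct),onz("",b,z,cs); print(t[0].round(4),np.round(t[1],4),zt.round(4),zs.round(4)); P.append((zt,zs,(zt+zs)/2))
for i in range(3):
    d=P[1][i]-P[0][i]; m=P[0][i]+d*.5; print("mid",m.round(4),"dist",np.linalg.norm(d).round(4),"ang",np.degrees(np.arctan2(d[1],d[0])).round(2))
```

```text
[ 0.4823 -0.1605  0.0532] [0.0006 0.0006] [ 0.4822 -0.1608  0.055 ] [ 0.4839 -0.1595  0.055 ]
[ 0.5033 -0.0731  0.0512] [0.0007 0.0007] [ 0.5028 -0.0735  0.055 ] [ 0.5064 -0.0719  0.055 ]
mid [ 0.4925 -0.1172  0.055 ] dist 0.0897 ang 76.71
mid [ 0.4952 -0.1157  0.055 ] dist 0.0904 ang 75.63
mid [ 0.4938 -0.1164  0.055 ] dist 0.0901 ang 76.17
```

>>> {"method": "carry_out", "body": {"plan": [[[0,0,0],[0,0,6.7],255],[[0,0,0],[0,0,6.7],255],[[0,0,0],[0,0,6.7],255],[[0,0,0],[0,0,6.7],255],[[0,0,0],[0,0,6.6],255],[[0.035,-0.0038,0],[0,0,0],255],[[0.035,-0.0038,0],[0,0,0],255],[[0.035,-0.0038,0],[0,0,0],255],[[0.035,-0.0038,0],[0,0,0],255],[[0.035,-0.0038,0],[0,0,0],255],[[0.035,-0.0038,0],[0,0,0],255],[[0.035,-0.0038,0],[0,0,0],255]]}}

```text
time_s: 17.62
tcp_pos: [0.4925, -0.1155, 0.2976]
eef_rot: [179.8, -0.1, -103.3]
contact_force: [0.6, -0.8, -2.6]
gripper_width: 0.0598
```

>>> {"method": "carry_out", "body": {"plan": [[[0.003,0,0.02],[0,0,0],255],[[0,0,0.015],[0,0,0],255],[[0,0,0],[0,0,0],255],[[0,0,0],[0,0,0],255]]}}

```text
time_s: 17.95
tcp_pos: [0.4922, -0.1172, 0.2626]
eef_rot: [179.8, -0.2, -103.4]
contact_force: [-0.1, -0.1, -2.2]
gripper_width: 0.0598
```

Run:
```python
from h import *
need([.4927,-.117,.265],[180,0,-103.4]); s=r.get_state(); print(s["tcp_pos"],s["eef_rot"])
# predicted holes (pan held by the jaws) in the wrist view, and the pins
im,c=snap("wrist","w8"); a=im[:,:,::-1]
R=Rt(); T=s["tcp_pos"]
for x in(-.045,.045): print("hole in wrist",proj("w",T+R.apply([x,0,.1897-.006]),c)*800/560)
for p in([.4823,-.1607,.057],[.503,-.0733,.057]): print("pin",proj("w",p,c)*800/560)
cv2.imwrite("pics/w8v.png",cv2.resize(a,(800,600),interpolation=2))
```

```text
t 17.95 shift [-0.0003 -0.0004 -0.0025] turn [ 0.22 -0.19  0.03] F [-0.1 -0.1 -2.2] w 0.0598
[ 0.49218691 -0.1171751   0.26255048] [ 179.77512347   -0.189428   -103.36526675]
hole in wrist [[400.0921187  456.88349438]]
hole in wrist [[400.02092104 260.01604574]]
pin [[397.9790264  252.20635522]]
pin [[398.27459624 430.37864006]]
```

View pics/w8v.png

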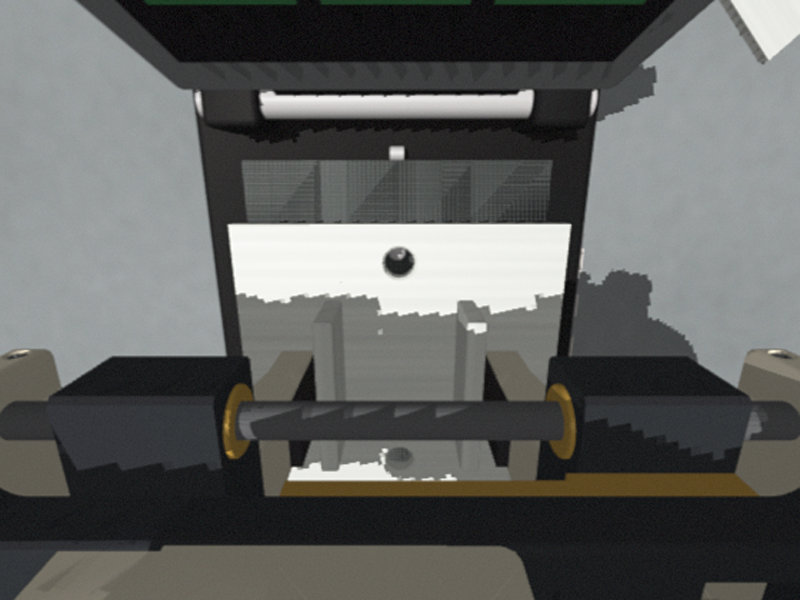

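The pin tip shows through the hole (hole at (398,262), dot at (399,254)). Prediction was (400,260) and (398,252), so alignment is within about 1 mm. Lowering gently.

>>> {"method": "carry_out", "body": {"plan": [[[-0.0003,-0.0002,0.008],[0.2,-0.2,0],255],[[0,0,0.008],[0,0,0],255],[[0,0,0.005],[0,0,0],255],[[0,0,0],[0,0,0],255]]}}

```text
time_s: 18.33
tcp_pos: [0.4927, -0.1165, 0.2419]
eef_rot: [-179.9, 0.1, -103.3]
contact_force: [-0.2, 1.2, -2.5]
gripper_width: 0.0597
```

>>> {"method": "carry_out", "body": {"plan": [[[0,0,0.004],[0,0,0],255],[[0,0,0.004],[0,0,0],255],[[0,0,0],[0,0,0],255]]}}

```text
time_s: 18.58
tcp_pos: [0.4929, -0.1167, 0.2342]
eef_rot: [-179.9, 0.1, -103.4]
contact_force: [-1.3, -1.0, -2.9]
gripper_width: 0.0596
```

>>> {"method": "carry_out", "body": {"plan": [[[0,0,0.002],[0,0,0],255],[[0,0,0.002],[0,0,0],255],[[0,0,0],[0,0,0],255]]}}

```text
time_s: 18.83
tcp_pos: [0.493, -0.1168, 0.2307]
eef_rot: [-179.8, 0.1, -103.4]
contact_force: [-1.8, -2.9, -3.1]
gripper_width: 0.0595
```

>>> {"method": "carry_out", "body": {"plan": [[[0,0,0.001],[0,0,0],255],[[0,0,0.0005],[0,0,0],255],[[0,0,0],[0,0,0],255]]}}

```text
time_s: 19.08
tcp_pos: [0.4931, -0.1167, 0.2298]
eef_rot: [-179.8, 0.1, -103.3]
contact_force: [-4.1, -2.6, 4.5]
gripper_width: 0.0596
```

>>> {"method": "carry_out", "body": {"plan": [[[0,0,0],[0,0,0],20],[[0,0,0],[0,0,0],20],[[0,0,0],[0,0,0],20],[[0,0,0],[0,0,0],20],[[0,0,0],[0,0,0],20],[[0,0,-0.005],[0,0,0],20],[[0,0,-0.015],[0,0,0],20],[[0,0,-0.03],[0,0,0],20],[[0,0,-0.035],[0,0,0],20],[[0,0,-0.035],[0,0,0],20],[[0,0,0],[0,0,0],20]]}}

```text
time_s: 20.0
tcp_pos: [0.4947, -0.1169, 0.3569]
eef_rot: [-179.2, 0.2, -103.3]
contact_force: [1.0, 0.5, 0.5]
gripper_width: 0.0809
```

>>> {"method": "carry_out", "body": {"plan": [[[-0.04,0,0],[0,0,0],0],[[-0.04,0,0],[0,0,0],0],[[-0.04,0,0],[0,0,0],0],[[-0.04,0,0],[0,0,0],0],[[-0.04,0,0],[0,0,0],0],[[-0.04,0,0],[0,0,0],0],[[0,0,0],[0,0,0],0]]}}

```text
time_s: 20.58
tcp_pos: [0.5497, 0.1222, 0.3503]
eef_rot: [-179.7, 0.2, -103.1]
contact_force: [1.1, -0.1, 0.5]
gripper_width: 0.0876
```

Run:
```python
from h import *
s=r.get_state(); print(s["time_s"],s["tcp_pos"],s["contact_force"],s["gripper_width"])
a,ct=snap("top","t9"); b,cs=snap("scene","s9")
f=np.hstack([cv2.resize(a[185:305,270:410,::-1],(400,343),interpolation=2),cv2.resize(b[100:240,160:300,::-1],(400,343),interpolation=2)]); cv2.imwrite("pics/v9.png",f)
for n,im,c in(("top",a,ct),("scene",b,cs)):
    g=cv2.cvtColor(im,7); x,y=proj(n,[.4927,-.117,.046],c)[0].astype(int); m=np.zeros_like(g); m[y-42:y+42,x-42:x+42]=(g>140)[y-42:y+42,x-42:x+42]
    m=cv2.morphologyEx(m,cv2.MORPH_CLOSE,np.ones((7,7))); m=cv2.morphologyEx(m,cv2.MORPH_OPEN,np.ones((9,9)))
    k=max(cv2.findContours(m,0,1)[0],key=cv2.contourArea); q=cv2.boxPoints(cv2.minAreaRect(k)) if n=="top" else cv2.approxPolyDP(k,.06*cv2.arcLength(k,True),True).reshape(-1,2)
    P=np.array([onz(n,p,.046,c) for p in q]); print(n,P.round(3).tolist(),P.mean(0).round(4),np.linalg.norm(P-np.roll(P,-1,0),axis=1).round(3))
```

```text
20.5833 [0.54971237 0.12218219 0.35025107] [ 1.06369473 -0.14624341  0.54879763] 0.08759229199987904
top [[0.443, -0.041, 0.046], [0.573, -0.071, 0.046], [0.544, -0.193, 0.046], [0.416, -0.16, 0.046]] [ 0.4938 -0.1162  0.046 ] [0.133 0.125 0.132 0.122]
scene [[0.426, -0.158, 0.046], [0.548, -0.176, 0.046], [0.566, -0.069, 0.046], [0.444, -0.052, 0.046]] [ 0.4961 -0.1139  0.046 ] [0.123 0.108 0.124 0.107]
```

The viewer limit is reached, so the last check is numeric: triangulate the plate corners for height and tilt, and compare the screen's green area with the open picture.

Run:
```python
from h import *
ux=np.array([.231,.973,0]); uy=np.array([-.973,.231,0]); ctr=np.array([.4929,-.1168,.046])
X=np.array([ctr+a*ux+b*uy for a,b in((.06,.065),(.06,-.065),(-.06,-.065),(-.06,.065))]); Q={}
for n,f in(("top","t9"),("scene","s9")):
    im,c=load(f); g=cv2.cvtColor(im,6); p=proj(n,X,c)
    roi=np.zeros_like(g); cv2.fillPoly(roi,[np.int32(p+(p-p.mean(0))*.12)],1)
    m=((g>115)&(roi>0)).astype(np.uint8); m=cv2.morphologyEx(m,cv2.MORPH_OPEN,np.ones((3,3)))
    k=cv2.convexHull(max(cv2.findContours(m,0,1)[0],key=cv2.contourArea)); q=cv2.approxPolyDP(k,.05*cv2.arcLength(k,True),True).reshape(-1,2).astype(float)
    q=q+(q-q.mean(0))*.008; Q[n]=np.array([q[np.argmin(np.linalg.norm(q-v,axis=1))] for v in p]); print(n,len(q),"pred",p.round(1).tolist(),"seen",Q[n].round(1).tolist())
ct,cs=load("t9")[1],load("s9")[1]
for a,b in zip(Q["top"],Q["scene"]):
    t=tri(ray("",a,ct),ray("",b,cs)); print("corner",t[0].round(4),np.round(t[1][0],4))
for f in("scene7","s9"):
    im=load(f)[0].astype(int)[110:200,150:260]; m=(im[:,:,1]>im[:,:,2]+12)&(im[:,:,1]>im[:,:,0]+8); y,x=np.nonzero(m); print(f,"green",m.sum(),x.mean()if m.any() else 0,y.mean() if m.any() else 0)
```

```text
top 4 pred [[297.1, 260.0], [309.8, 205.3], [360.6, 217.2], [348.8, 272.5]] seen [[296.7, 260.2], [308.8, 204.7], [360.3, 215.8], [348.2, 272.3]]
scene 4 pred [[266.9, 181.1], [252.5, 212.9], [214.5, 203.2], [230.9, 172.6]] seen [[266.2, 180.9], [253.1, 213.2], [215.8, 205.1], [230.9, 173.8]]
corner [ 0.4433 -0.0441  0.0464] 0.0016
corner [ 0.5713 -0.0713  0.0467] 0.0002
corner [ 0.546  -0.1881  0.0421] 0.002
corner [ 0.4165 -0.1599  0.0408] 0.0006
scene7 green 226 49.0929203539823 51.924778761061944
s9 green 214 49.14018691588785 51.80373831775701
```

```bash
python3 -c "
from plant import r
print(r.close_job())"
```

```text
the job is handed in; nothing more can be done
None
```

The scale is ready for use: the display is snapped open and the bowl cradle from the robot's left is seated on the two pins. I handed the job in at about 21 s of the 72 s allowed.

**How it went**
- I pinched the display's lip and lifted it to about 0.72 rad.
- I pushed it from under the screen until it snapped open, then picked up the cradle, turned it to the scale's axis, lowered it onto the pins and let go.
- I left the bowl, tub and scoop alone, though I did not re-measure them at the end.

**Last checks**
- **Seating:** the cradle touched down at the expected height (tool at z 0.2298 m, where 0.2297 m was predicted).
- **Flatness:** the triangulated plate corners stand at 41–47 mm, against 46 mm expected. I read that as flat within pixel noise; the hinge-side pair measured about 4–5 mm lower.
- **Display:** the green screen area is where it was after the snap (214 pixels against 226).
- **Gripper:** open, about 0.25 m away, with no contact force beyond sensor noise.

**What went wrong or was not confirmed**
- **First push:** the fingertips caught the slab's end face and the force reading rose to about 42 N in y and 50 N upward. I backed off at once and redid it with the tool tilted under the screen, at about 10–12 N. The force direction pointed to fingertip contact rather than the gripper's body, but I can't rule out that it counts against the 40 N limit.
- **Final picture:** I had used up the 12-picture viewer limit, so I checked the end state by numbers only.

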